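# Assemble a two-tier vial rack

### The job

Put the vial rack together: lower the long drilled plate that carries two upright spacer blocks over the four posts of the rack base until it sits fully home on the post collars, then lower the plain long drilled plate over the same posts so that it lies flat on the spacer blocks. Lower the plates rather than dropping them, let go of both, and leave the shorter drilled plate where it lies.

Things in the scene. Friction and masses are not known exactly. Their poses are not given: they have to be found in the camera images.
- rack_base: Rack base, fixed to the bench: aluminium slab 180 (x) x 120 (y) x 12 mm. At x = +-62, y = +-32 mm stand four steel posts, diameter 10 mm, tops 92 mm above the bench, the last 14 mm tapering to a 3 mm tip. Collars (diameter 34) round their feet, tops 24 mm above the bench, seat the first plate. Origin: centre of the underside, on the bench; z up. A half turn makes no difference.
- lower_plate: First plate: aluminium, 160 (x) x 100 (y) x 6 mm, flat on the bench. Post holes, diameter 20, at x = +-62, y = +-32; six 14 mm vial holes. Mid-top: black grip 50 (x) x 16 (y) mm, top 36 mm above the underside; pinch its 16 mm. Only this plate has two spacer blocks, 12 (x) x 36 (y) mm at x = +-66, tops 42 mm above the underside. 0.3 kg. Origin: centre of underside; z up; half-turn symmetric.
- upper_plate: Second plate: aluminium, 160 (x) x 100 (y) x 6 mm, flat on the bench, with the same post holes, vial holes and black grip (50 (x) x 16 (y) mm, top 36 mm above the underside) as the first, but no spacer blocks. 0.26 kg. On the blocks of the seated first plate its underside is 66 mm above the bench. Origin: centre of the underside; z up; half-turn symmetric.
- short_plate: A plate of another rack, to be left alone: like the second plate but only 120 (x) x 100 (y) x 6 mm, its four 20 mm holes at x = +-42, y = +-32 mm, two vial holes, the same black grip. Origin: centre of the underside; z up.
Things that resemble listed ones, but are neither listed nor needed, are in the scene too. Leave any blue or yellow look-alike of the rack_base alone.

How it is judged:
On the way, in this order (a step that is already met when the one before it is completed fails the run):
1. the plate with the spacer blocks sits home on the collars of the four posts (horizontal distance between lower_plate and rack_base below 0.012 m and z of lower_plate in the frame of rack_base between 0.019 and 0.029 m and angle between the x axis of lower_plate and the x axis of rack_base, either way round below 0.175 rad and angle between lower_plate's own z axis and vertical below 0.09 rad and linear speed of lower_plate below 0.03 m/s), for 0.2 s.
2. the plain long plate lies on the spacer blocks, over the posts (horizontal distance between upper_plate and rack_base below 0.012 m and z of upper_plate in the frame of rack_base between 0.061 and 0.071 m and angle between the x axis of upper_plate and the x axis of rack_base, either way round below 0.175 rad and angle between upper_plate's own z axis and vertical below 0.09 rad and linear speed of upper_plate below 0.03 m/s), for 0.2 s.
At the end, for the whole second after the job is handed in: Both long plates rest on the base over its four posts, level within 5 degrees, centred within 12 mm, in line within 10 degrees: the one with blocks on the collars (underside 24 mm up), the plain one on the blocks (underside 66 mm up), each within 5 mm in height, and at rest (all of step 1 and all of step 2); the robot touches nothing.
It fails at once if the short plate is moved by more than 30 mm (distance of short_plate from where it was at the start of the episode above 0.03 m).
It fails at once if a plate is dropped over the posts (faster than 0.6 m/s there) ((horizontal distance between lower_plate and rack_base below 0.03 m and z of lower_plate in the frame of rack_base below 0.13 m and linear speed of lower_plate above 0.6 m/s) or (horizontal distance between upper_plate and rack_base below 0.03 m and z of upper_plate in the frame of rack_base below 0.13 m and linear speed of upper_plate above 0.6 m/s)).
It also fails if it takes over 64 s, if anything falls off the work surface, if the arm or the gripper's body presses on something with over 40 N, if the wrist force passes 120 N, or if a joint passes its speed limit or range.

### The arm

A 6-joint arm with a two-finger parallel gripper is mounted at the origin on the work surface. World frame = base frame: x ahead of the robot, y to its left, z up, the work surface at z = 0. Lengths are in m, angles in rad, forces in N, time in s.
With the tool pointing down it reaches from about 0.35 to 0.975 m from the base axis. Payload 4.9 kg.
Tool frame: the origin (TCP) lies midway between the tips of the shut fingers; the grasp point (between the pads) lies manip.tcp_to_grasp behind it (manip.tcp_to_grasp is the distance from the TCP to the grasp point, in m); z points along the fingers, y is the line along which they close (so a half turn about z gives the same grasp; the last joint's range is limited). The gripper opens to 85 mm and grips with 20 to 120 N. Pads are 22 mm wide; open, the fingers measure 114 mm over their backs; the gripper's body (76 mm by 85 mm) begins 54 mm behind the grasp point. The pads swing forward as they close: fully open they stand 13 mm farther back than shut.
Start: joints at [-1.275, 0.053, 1.613, -0, 1.476, -0.119], TCP at [0.252, -0.572, 0.231] pointing down, gripper open.
Joint ranges: [-3.01, 3.01], [-1.01, 2.22], [0.06, 2.58], [-1.02, 4.17], [0.09, 2.62], [-3.14, 3.14]. Speed limits (rad/s): [2.57, 2.57, 3.14, 3.14, 3.14, 3.14].

### API

Orientations are given as a unit quaternion [w, x, y, z].
In Python, from plant import manip, grab_frame, calibration, job_done gives the robot as it stands.
- The arm moves only by the tool send_rows, never from a script. Its argument "rows" is a list of rows, each an object of numbers: "x", "y", "z": the shift along the tool's x, y, z normalised to -1 to 1, where 1 is 15 cm; "wx", "wy", "wz": the turn, a rotation vector about the tool's x, y, z normalised to -1 to 1, where 1 is pi/4 rad; "hand": the opening, from -1 (shut) to 1 (fully open). In form: [{"x": .., "y": .., "z": .., "wx": .., "wy": .., "wz": .., "hand": ..}, ...]. A call has exactly 10 rows; each row shifts and turns the commanded pose from where the row before left it, along the tool's axes as they then stand; what a row does not reach is not made up. A row lasts 1/12 s, in which the tool goes at most 41.7 mm and 7.16 degrees, less where a joint would pass 70% of its speed; a pose out of reach is approached as far as the arm can. A call with a number of a shift or a turn outside -1 to 1 is refused whole. A call with a gripper value outside its range is refused whole. The fingers move at their own pace and stop on an object; the grip force is fixed at half the most. Time passes only in rows, so rows that do not move let the fingers close, or fill a call up. It gives the time, the measured TCP pose, the force, the opening and the grip force at its end, in the units of the state.
- manip.state(): the state, without advancing time (a new reading comes with each control period).
- grab_frame(name): name is "side" or "top" or "wrist"; returns the picture (420x560x3 uint8, blue, green, red); there is no depth.
- calibration(name): a dict with "camera_matrix" (3x3 intrinsics, pixels), "R" (3x3) and "t" (3): a world point X has camera coordinates R X + t. Camera axes: x right, y down, z forward; pixel columns grow to the right and rows downward; lengths in m; the calibration is good to about 2 mm. A picture is of the moment at which its call begins: read the wrist's pose just before it. calibration takes no time and is no camera call; for the wrist camera it gives the pose at the moment of the call.
- job_done(): hands the job in; it is judged then, once.
The state is a dict: "time": time; "joint_pos": joint angles; "joint_vel": joint speeds; "joint_efforts": joint torques, N m; "tool_pos": TCP position; "tool_rot": TCP orientation; "contact_force": force on the tool from outside, world axes, zero at the start; "ft_torque": the same for the moment, N m; "gripper_width": opening from 0.0 (shut) to 1.0 (fully open); "grasp_force": force on a finger pad.
Only numpy, scipy, OpenCV 4.12 (cv2) and the standard library are available. Lean on these libraries where they do the work, as an engineer would, in place of code of your own. Each camera call takes 0.05 s, during which the arm holds its last target. There are 200 camera calls.

## Working session

There is one attempt and no reset: what is moved stays moved. The work goes in short steps, Python scripts to look and compute and a tool call to move; the robot and the scene stay as the last step left them, time stands still between calls to the robot, and variables do not carry over. Pictures are saved under pics/ and viewed, at most 12 in all, crops included, and the job is handed in when it is done.

Besides the shell and the picture viewer there is one more tool, called after ">>>" in YAML: its name, and indented under it one key for each argument. send_rows: Moves the arm, as the interface text tells. Scaled input: -1 to 1 covers 15 cm each way for a shift and pi/4 rad each way for a turn. Its arguments: {"type":"object","properties":{"rows":{"type":"array","items":{"type":"object","properties":{"x":{"type":"number","minimum":-1,"maximum":1},"y":{"type":"number","minimum":-1,"maximum":1},"z":{"type":"number","minimum":-1,"maximum":1},"wx":{"type":"number","minimum":-1,"maximum":1},"wy":{"type":"number","minimum":-1,"maximum":1},"wz":{"type":"number","minimum":-1,"maximum":1},"hand":{"type":"number"}}}}},"required":["rows"]}

```bash
mkdir -p pics; ls
python3 - <<'E'
from plant import manip, grab_frame, calibration
import cv2
s=manip.state(); print(s, manip.tcp_to_grasp)
for n in("top","side"):
    cv2.imwrite(f"pics/{n}0.png",grab_frame(n)); c=calibration(n); print(n,c)
E
```

```text
pics
{'time': 0.0, 'joint_pos': array([-1.27498747e+00,  5.33358351e-02,  1.61433971e+00, -1.07929757e-05,
        1.47597852e+00, -1.19017707e-01]), 'joint_vel': array([-0.00011171,  0.00059571,  0.0004841 , -0.00010134,  0.00043408,
       -0.00205874]), 'joint_efforts': array([ 3.97550912e-04, -3.93674397e+01, -3.70178246e+01, -3.78607319e-05,
        6.85645049e-03,  2.04085239e-05]), 'tool_pos': array([ 0.25169498, -0.57138327,  0.23004874]), 'tool_rot': array([-1.02620753e-03,  9.78566243e-01,  2.05929711e-01, -9.63419874e-05]), 'contact_force': array([ 0.13223794, -0.01125819,  0.51742015]), 'ft_torque': array([0.0130857 , 0.05574207, 0.0146194 ]), 'grasp_force': 0.0, 'gripper_width': 0.998976668484892} 0.0187
top {'camera_matrix': array([[479.56187266,   0.        , 283.28974257],
       [  0.        , 479.56187266, 214.77531936],
       [  0.        ,   0.        ,   1.        ]]), 'R': array([[ 0.00683858, -0.99996342,  0.005137  ],
       [-0.99610176, -0.0072638 , -0.08791204],
       [ 0.08794614, -0.00451578, -0.996115  ]]), 't': array([-0.00887627,  0.46096077,  1.40918254])}
side {'camera_matrix': array([[387.01199606,   0.        , 282.02683764],
       [  0.        , 387.01199606, 209.44359343],
       [  0.        ,   0.        ,   1.        ]]), 'R': array([[-0.99759261, -0.06931864, -0.00197577],
       [-0.04867032,  0.72016097, -0.69209781],
       [ 0.04939815, -0.6903355 , -0.72180103]]), 't': array([0.47038702, 0.04978268, 1.17093812])}
```

View pics/top0.png

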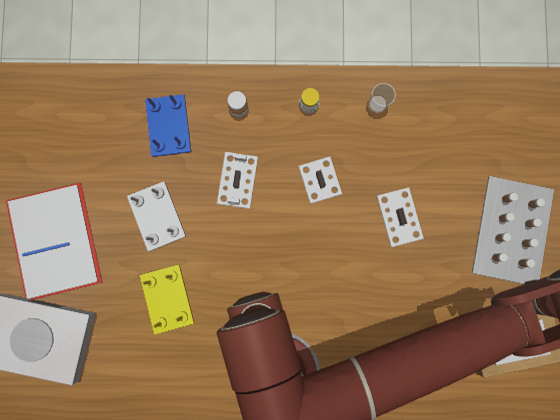

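View pics/side0.png

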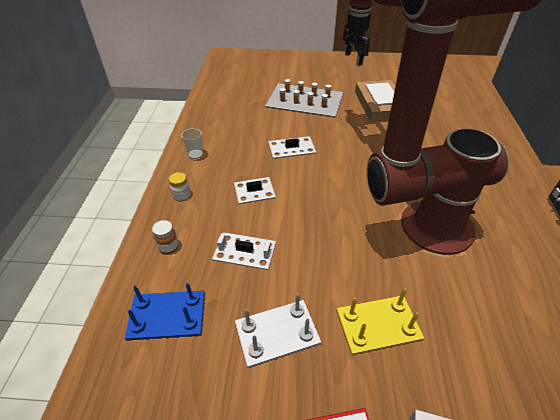

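Possible mix-ups, by top-view pixel:
- **lower_plate:** (237,180), the long plate with two blocks at its ends.
- **short_plate:** (320,180), shorter, to be left alone.
- **upper_plate:** (401,217), long and plain.
- **rack_base:** white at (156,216). The look-alikes are blue (168,125) and yellow (166,299).

Next I'll measure these and check them in a crop.

```bash
cat > h.py <<'E'
import cv2, numpy as np
from plant import manip, grab_frame, calibration
from scipy.spatial.transform import Rotation as Ro
def to_plane(px,c,z):
    K,R,t=c["camera_matrix"],c["R"],c["t"]
    d=(np.c_[np.atleast_2d(px),np.ones(len(np.atleast_2d(px)))]@np.linalg.inv(K).T)@R
    o=-R.T@t
    return (o+d*((z-o[2])/d[:,2])[:,None])[:,:2]
def proj(P,c):
    q=np.atleast_2d(P)@c["R"].T+c["t"]; q=q@c["camera_matrix"].T
    return q[:,:2]/q[:,2:]
def white(img):
    hsv=cv2.cvtColor(img,cv2.COLOR_BGR2HSV)
    return ((hsv[...,1]<60)&(hsv[...,2]>130)).astype(np.uint8)
def rect(img,c,seed,z):
    """seed=world xy; nearest white blob -> metric minAreaRect: centre,(long,short),yaw of long axis"""
    m=white(img)
    cs,_=cv2.findContours(m,cv2.RETR_EXTERNAL,cv2.CHAIN_APPROX_NONE)
    cs=[k for k in cs if cv2.contourArea(k)>400]
    p=proj([[*seed,z]],c)[0]
    k=max(cs,key=lambda k:cv2.pointPolygonTest(k,(float(p[0]),float(p[1])),True))
    w=to_plane(k[:,0].astype(float),c,z)
    (cx,cy),(a,b),th=cv2.minAreaRect((w*1000).astype(np.float32))
    if a<b: a,b,th=b,a,th+90
    return np.array([cx,cy])/1000,(round(a,1),round(b,1)),(th+90)%180-90
E
python3 - <<'E'
from h import *
img=cv2.imread("pics/top0.png"); c=calibration("top")
for n,p,z in(("lower",(237,180),.006),("short",(320,180),.006),("upper",(401,217),.006),("base",(156,216),.012)):
    s=to_plane([p],c,z)[0]; print(n,s,rect(img,c,s,z))
cv2.imwrite("pics/crop.png",cv2.resize(img[140:260,115:435],None,fx=2.5,fy=2.5,interpolation=cv2.INTER_CUBIC))
w=calibration("wrist"); s=manip.state(); q=s["tool_rot"]; Rt=Ro.from_quat(q,scalar_first=True).as_matrix()
print("cam in tool", Rt.T@(-w["R"].T@w["t"]-s["tool_pos"]), "\n",w["R"]@Rt, w["camera_matrix"]); print(Rt)
E
```

```text
lower [0.56698599 0.13523562] (array([0.56818793, 0.13553113]), (162.0, 102.5), -8.147323608398438)
short [ 0.56891485 -0.11624419] (array([ 0.57059851, -0.11559077]), (122.6, 101.6), 17.460908889770508)
upper [ 0.45813344 -0.36043689] (array([ 0.45922824, -0.35654016]), (162.3, 102.1), 14.996535301208496)
base [0.45528804 0.3753562 ] (array([0.4558924 , 0.37701733]), (181.6, 120.8), 22.509037017822266)
cam in tool [ 0.06648679  0.00101177 -0.14096592] 
 [[ 9.16898608e-04  9.99999580e-01  8.66360658e-07]
 [-9.65481070e-01  8.85474284e-04 -2.60471724e-01]
 [-2.60471615e-01  2.37989707e-04  9.65481476e-01]] [[299.01201499   0.         278.30033876]
 [  0.         299.01201499 209.4795599 ]
 [  0.           0.           1.        ]]
[[ 9.15192085e-01  4.03017557e-01 -5.44155511e-04]
 [ 4.03017856e-01 -9.15190308e-01  1.81895914e-03]
 [ 2.35066620e-04 -1.88400139e-03 -9.99998198e-01]]
```

View pics/crop.png

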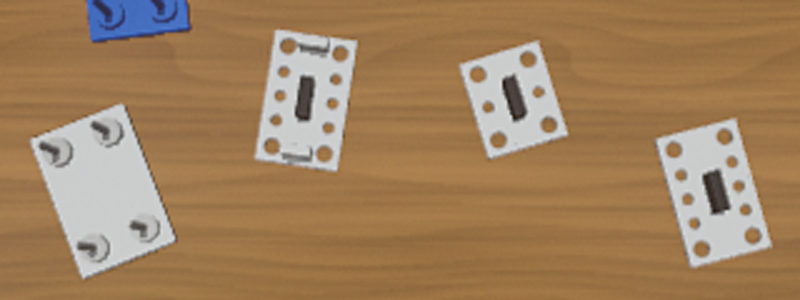

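The crop confirms the choice: the plate with two blocks (crop 305,100), the short plate (515,98), the plain long plate (715,192) and the white base (103,190). The measured sizes match the given ones. Next I'll move above the lower plate and measure with the wrist camera.

```bash
cat >> h.py <<'E'
def plan(x,y,z,yaw):
    """totals in normalised units: turn first (wz), then shift in the turned frame"""
    s=manip.state(); R=Ro.from_quat(s["tool_rot"],scalar_first=True).as_matrix()
    t=np.radians(yaw); G=np.array([[np.cos(t),np.sin(t),0],[np.sin(t),-np.cos(t),0],[0,0,-1]])
    w=Ro.from_matrix(R.T@G).as_rotvec(); d=G.T@(np.array([x,y,z])-s["tool_pos"])
    print("turn units",np.round(w/(np.pi/4),4),"shift units",np.round(d/.15,4),"t",round(s["time"],2))
E
python3 -c "
from h import *
plan(.568,.1355,.2,-8.15)"
```

```text
turn units [-2.400e-03  4.000e-04  7.093e-01] shift units [ 1.4191 -4.9642  0.2011] t 0.1
```

>>> send_rows:
  rows:
    - {"wz":0.118,"hand":1}
    - {"wz":0.118,"hand":1}
    - {"wz":0.118,"hand":1}
    - {"wz":0.118,"hand":1}
    - {"wz":0.118,"hand":1}
    - {"wz":0.119,"hand":1}
    - {"x":0.059,"y":-0.207,"z":0.008,"hand":1}
    - {"x":0.059,"y":-0.207,"z":0.008,"hand":1}
    - {"x":0.059,"y":-0.207,"z":0.008,"hand":1}
    - {"x":0.059,"y":-0.207,"z":0.008,"hand":1}

```text
invalid input at $.rows[0]: expected keys x, y, z, wx, wy, wz, hand
```

>>> send_rows:
  rows:
    - {"x":0.059,"y":-0.207,"z":0.008,"hand":1}
    - {"x":0.059,"y":-0.207,"z":0.008,"hand":1}
    - {"x":0.059,"y":-0.207,"z":0.008,"hand":1}
    - {"x":0.059,"y":-0.207,"z":0.008,"hand":1}
    - {"x":0.059,"y":-0.207,"z":0.008,"hand":1}
    - {"x":0.059,"y":-0.207,"z":0.008,"hand":1}
    - {"x":0.059,"y":-0.207,"z":0.008,"hand":1}
    - {"x":0.059,"y":-0.207,"z":0.008,"hand":1}
    - {"x":0.059,"y":-0.207,"z":0.008,"hand":1}
    - {"x":0.059,"y":-0.207,"z":0.008,"hand":1}

```text
invalid input at $.rows[0]: expected keys x, y, z, wx, wy, wz, hand
```

>>> send_rows:
  rows:
    - {"x":0.059,"y":-0.207,"z":0.008,"hand":1}
    - {"x":0.059,"y":-0.207,"z":0.008,"hand":1}
    - {"x":0.059,"y":-0.207,"z":0.008,"hand":1}
    - {"x":0.059,"y":-0.207,"z":0.008,"hand":1}
    - {"x":0.059,"y":-0.207,"z":0.008,"hand":1}
    - {"x":0.059,"y":-0.207,"z":0.008,"hand":1}
    - {"x":0.059,"y":-0.207,"z":0.008,"hand":1}
    - {"x":0.059,"y":-0.207,"z":0.008,"hand":1}
    - {"x":0.059,"y":-0.204,"z":0.008,"hand":1}
    - {"x":0.059,"y":-0.204,"z":0.008,"hand":1}

```text
invalid input at $.rows[0]: expected keys x, y, z, wx, wy, wz, hand
```

Run:
```python
from h import *
print(manip.state()["tool_pos"],manip.state()["joint_vel"].max())
c=calibration("wrist"); img=grab_frame("wrist"); cv2.imwrite("pics/w1.png",img)
print(rect(img,c,(.568,.1355),.006))
print("base px",proj([[.456,.377,.012]],c))
plan(.456,.377,.2,22.5)
```

```text
[ 0.25171827 -0.57143654  0.23016211] 0.0006970743159070757
(array([ 0.4179101 , -0.69928076]), (292.9, 199.4), -11.442733764648438)
base px [[-803.62436335 -589.03056489]]
turn units [-0.002  -0.0002  0.0281] shift units [ 3.6778 -5.3211  0.2023] t 0.15
```

View pics/w1.png

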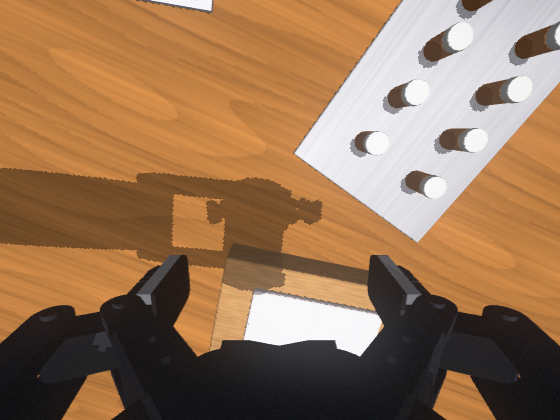

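All keys are required and nothing moved. The wrist picture shows only the vial block (460,110) and the fingers, with the fingers covering the lower half of the image. I'll therefore hover 80 mm short along tool x.

```bash
python3 -c "
from h import *
plan(.489,.147,.2,-8.15)"
```

```text
turn units [-2.000e-03  3.000e-04  7.092e-01] shift units [ 0.8865 -4.966   0.2023] t 0.15
```

>>> send_rows:
  rows:
    - {"x":0,"y":0,"z":0,"wx":0,"wy":0,"wz":0.118,"hand":1}
    - {"x":0,"y":0,"z":0,"wx":0,"wy":0,"wz":0.118,"hand":1}
    - {"x":0,"y":0,"z":0,"wx":0,"wy":0,"wz":0.118,"hand":1}
    - {"x":0,"y":0,"z":0,"wx":0,"wy":0,"wz":0.118,"hand":1}
    - {"x":0,"y":0,"z":0,"wx":0,"wy":0,"wz":0.118,"hand":1}
    - {"x":0,"y":0,"z":0,"wx":-0.002,"wy":0,"wz":0.119,"hand":1}
    - {"x":0.037,"y":-0.207,"z":0.008,"wx":0,"wy":0,"wz":0,"hand":1}
    - {"x":0.037,"y":-0.207,"z":0.008,"wx":0,"wy":0,"wz":0,"hand":1}
    - {"x":0.037,"y":-0.207,"z":0.008,"wx":0,"wy":0,"wz":0,"hand":1}
    - {"x":0.037,"y":-0.207,"z":0.008,"wx":0,"wy":0,"wz":0,"hand":1}

```text
time: 0.98
tool_pos: [0.2915, -0.4508, 0.2256]
tool_rot: [0.0, 0.997, -0.071, -0.0]
contact_force: [0.5, 0.7, -0.1]
gripper_width: 0.998
grasp_force: 0.0
```

>>> send_rows:
  rows:
    - {"x":0.037,"y":-0.207,"z":0.008,"wx":0,"wy":0,"wz":0,"hand":1}
    - {"x":0.037,"y":-0.207,"z":0.008,"wx":0,"wy":0,"wz":0,"hand":1}
    - {"x":0.037,"y":-0.207,"z":0.008,"wx":0,"wy":0,"wz":0,"hand":1}
    - {"x":0.037,"y":-0.207,"z":0.008,"wx":0,"wy":0,"wz":0,"hand":1}
    - {"x":0.037,"y":-0.207,"z":0.008,"wx":0,"wy":0,"wz":0,"hand":1}
    - {"x":0.037,"y":-0.207,"z":0.008,"wx":0,"wy":0,"wz":0,"hand":1}
    - {"x":0.037,"y":-0.207,"z":0.008,"wx":0,"wy":0,"wz":0,"hand":1}
    - {"x":0.037,"y":-0.207,"z":0.008,"wx":0,"wy":0,"wz":0,"hand":1}
    - {"x":0.037,"y":-0.207,"z":0.008,"wx":0,"wy":0,"wz":0,"hand":1}
    - {"x":0.037,"y":-0.207,"z":0.008,"wx":0,"wy":0,"wz":0,"hand":1}

```text
time: 1.82
tool_pos: [0.3903, -0.1511, 0.2136]
tool_rot: [0.001, 0.997, -0.071, 0.0]
contact_force: [0.5, -0.5, -0.9]
gripper_width: 0.996
grasp_force: 0.0
```

>>> send_rows:
  rows:
    - {"x":0.037,"y":-0.207,"z":0.008,"wx":0,"wy":0,"wz":0,"hand":1}
    - {"x":0.037,"y":-0.207,"z":0.008,"wx":0,"wy":0,"wz":0,"hand":1}
    - {"x":0.037,"y":-0.207,"z":0.008,"wx":0,"wy":0,"wz":0,"hand":1}
    - {"x":0.037,"y":-0.207,"z":0.008,"wx":0,"wy":0,"wz":0,"hand":1}
    - {"x":0.037,"y":-0.207,"z":0.008,"wx":0,"wy":0,"wz":0,"hand":1}
    - {"x":0.037,"y":-0.207,"z":0.008,"wx":0,"wy":0,"wz":0,"hand":1}
    - {"x":0.037,"y":-0.207,"z":0.008,"wx":0,"wy":0,"wz":0,"hand":1}
    - {"x":0.037,"y":-0.207,"z":0.008,"wx":0,"wy":0,"wz":0,"hand":1}
    - {"x":0.037,"y":-0.207,"z":0.008,"wx":0,"wy":0,"wz":0,"hand":1}
    - {"x":0,"y":0,"z":0,"wx":0,"wy":0,"wz":0,"hand":1}

```text
time: 2.65
tool_pos: [0.4797, 0.1209, 0.202]
tool_rot: [-0.0, 0.998, -0.069, -0.0]
contact_force: [0.4, 0.5, 0.3]
gripper_width: 0.999
grasp_force: 0.0
```

Run:
```python
from h import *
print(manip.state()["tool_pos"],abs(manip.state()["joint_vel"]).max())
c=calibration("wrist"); img=grab_frame("wrist"); cv2.imwrite("pics/w2.png",img)
print(rect(img,c,(.568,.1355),.006), proj([[.568,.1355,.006]],c))
plan(.382,.346,.2,22.5)
```

```text
[0.47967539 0.1208954  0.20203689] 0.0667287594164843
(array([0.57094714, 0.1321265 ]), (161.6, 100.0), -8.041488647460938) [[253.16436717 110.63780328]]
turn units [ 0.0017  0.0022 -0.6756] shift units [-0.0194 -1.6465  0.0133] t 2.7
```

View pics/w2.png

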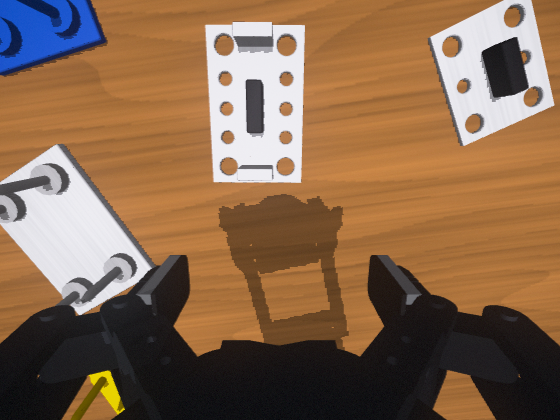

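The view shows the lower plate with blocks centred at (255,105) and its post holes at (224,44), (286,44), (229,167) and (286,167). The base is at left and the short plate at upper right. I'll refine using the hole centres, with the arm settled.

```bash
cat >> h.py <<'E'
def holes(img,c,seed,yaw,hx=.062,hy=.032,z=.006):
    """fit plate pose from its four post holes: returns centre, yaw(deg), residuals mm"""
    m=white(img); cs,_=cv2.findContours(m,cv2.RETR_LIST,cv2.CHAIN_APPROX_NONE)
    M=[cv2.moments(k) for k in cs]
    pts=np.array([[a["m10"]/a["m00"],a["m01"]/a["m00"]] for a in M if a["m00"]>60])
    ar=[a["m00"] for a in M if a["m00"]>60]
    w=to_plane(pts,c,z); t=np.radians(yaw); R=np.array([[np.cos(t),-np.sin(t)],[np.sin(t),np.cos(t)]])
    mod=np.array([[sx*hx,sy*hy] for sx in(1,-1) for sy in(1,-1)])
    P=mod@R.T+seed; i=[int(np.argmin(np.hypot(*(w-p).T))) for p in P]; W=w[i]
    cen=W.mean(0); d=W-cen; a=np.arctan2((mod[:,0]*d[:,1]-mod[:,1]*d[:,0]).sum(),(mod*d).sum())
    R=np.array([[np.cos(a),-np.sin(a)],[np.sin(a),np.cos(a)]])
    return cen.round(4),round(np.degrees(a),2),((d-mod@R.T)*1000).round(1).tolist(),[ar[j] for j in i]
E
python3 - <<'E'
from h import *
c=calibration("wrist"); img=grab_frame("wrist")
print(rect(img,c,(.568,.1355),.006))
print(holes(img,c,(.57,.133),-8))
print(holes(cv2.imread("pics/top0.png"),calibration("top"),(.568,.1355),-8))
s=manip.state();print(s["tool_pos"],abs(s["joint_vel"]).max())
plan(.382,.346,.2,22.5)
E
```

```text
(array([0.57082666, 0.1321516 ]), (161.3, 100.0), -8.085639953613281)
(array([0.5696, 0.1295]), np.float64(-5.82), [[1.0, 0.2], [-1.6, 0.9], [0.5, -6.6], [0.2, 5.4]], [358.0, 359.5, 438.0, 259.5])
(array([0.569, 0.136]), np.float64(25.86), [[-40.6, -55.2], [-68.5, 2.4], [68.5, -2.4], [40.6, 55.2]], [126.0, 126.0, 1695.5, 1695.5])
[0.4790234  0.11770224 0.20203287] 0.036729035706880825
turn units [ 0.0023  0.0023 -0.6778] shift units [-0.0151 -1.6537  0.0136] t 2.75
```

>>> send_rows:
  rows:
    - {"x":0,"y":0,"z":0,"wx":0,"wy":0,"wz":-0.113,"hand":1}
    - {"x":0,"y":0,"z":0,"wx":0,"wy":0,"wz":-0.113,"hand":1}
    - {"x":0,"y":0,"z":0,"wx":0,"wy":0,"wz":-0.113,"hand":1}
    - {"x":0,"y":0,"z":0,"wx":0,"wy":0,"wz":-0.113,"hand":1}
    - {"x":0,"y":0,"z":0,"wx":0,"wy":0,"wz":-0.113,"hand":1}
    - {"x":0,"y":0,"z":0,"wx":0,"wy":0,"wz":-0.113,"hand":1}
    - {"x":-0.004,"y":-0.15,"z":0.002,"wx":0,"wy":0,"wz":0,"hand":1}
    - {"x":-0.004,"y":-0.15,"z":0.002,"wx":0,"wy":0,"wz":0,"hand":1}
    - {"x":-0.004,"y":-0.15,"z":0.002,"wx":0,"wy":0,"wz":0,"hand":1}
    - {"x":-0.004,"y":-0.15,"z":0.002,"wx":0,"wy":0,"wz":0,"hand":1}

```text
time: 3.58
tool_pos: [0.4424, 0.1986, 0.2012]
tool_rot: [0.001, 0.981, 0.193, -0.0]
contact_force: [0.8, -0.4, -0.0]
gripper_width: 1.002
grasp_force: 0.0
```

>>> send_rows:
  rows:
    - {"x":-0.004,"y":-0.15,"z":0.002,"wx":0,"wy":0,"wz":0,"hand":1}
    - {"x":-0.004,"y":-0.15,"z":0.002,"wx":0,"wy":0,"wz":0,"hand":1}
    - {"x":-0.004,"y":-0.15,"z":0,"wx":0,"wy":0,"wz":0,"hand":1}
    - {"x":-0.004,"y":-0.15,"z":0,"wx":0,"wy":0,"wz":0,"hand":1}
    - {"x":-0.004,"y":-0.15,"z":0,"wx":0,"wy":0,"wz":0,"hand":1}
    - {"x":-0.004,"y":-0.1,"z":0,"wx":0,"wy":0,"wz":0,"hand":1}
    - {"x":0,"y":-0.05,"z":0,"wx":0,"wy":0,"wz":0,"hand":1}
    - {"x":0,"y":0,"z":0,"wx":0,"wy":0,"wz":0,"hand":1}
    - {"x":0,"y":0,"z":0,"wx":0,"wy":0,"wz":0,"hand":1}
    - {"x":0,"y":0,"z":0,"wx":0,"wy":0,"wz":0,"hand":1}

```text
time: 4.42
tool_pos: [0.3886, 0.3216, 0.2004]
tool_rot: [0.001, 0.981, 0.193, -0.0]
contact_force: [-0.4, -0.0, 0.4]
gripper_width: 1.001
grasp_force: 0.0
```

Run:
```python
from h import *
s=manip.state();print(s["tool_pos"],abs(s["joint_vel"]).max())
c=calibration("wrist"); img=grab_frame("wrist"); cv2.imwrite("pics/w3.png",img)
print(rect(img,c,(.456,.377),.012))
m=white(img)*255
cv2.imwrite("pics/w3m.png",np.hstack([img[:300,60:460],cv2.cvtColor(m,cv2.COLOR_GRAY2BGR)[:300,60:460]]))
```

```text
[0.38863655 0.32162158 0.20044557] 0.0035810273705393593
(array([0.45814865, 0.37402533]), (177.5, 118.9), 22.446170806884766)
```

View pics/w3m.png

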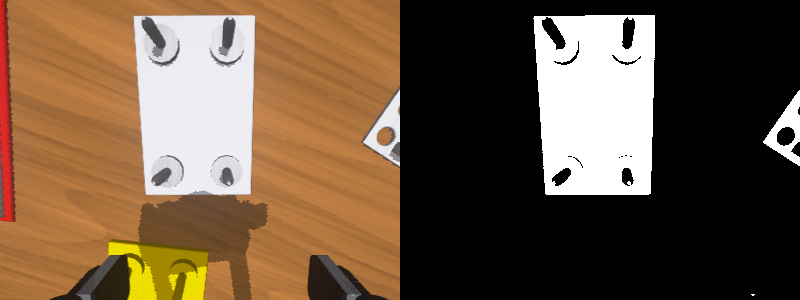

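The crop shows the white base at crop (195,105) with its four posts inside the outline. The wrist and top cameras differ by the same (+2.5,−3) mm for both plate and base, so relative positions agree. I'll grasp using the mean.

```bash
python3 -c "
from h import *
plan(.5695,.134,.11,-8.1)"
```

```text
turn units [2.500e-03 3.000e-04 6.752e-01] shift units [1.3698 1.0686 0.6031] t 4.47
```

>>> send_rows:
  rows:
    - {"x":0,"y":0,"z":0,"wx":0.002,"wy":0,"wz":0.1125,"hand":1}
    - {"x":0,"y":0,"z":0,"wx":0,"wy":0,"wz":0.1125,"hand":1}
    - {"x":0,"y":0,"z":0,"wx":0,"wy":0,"wz":0.1125,"hand":1}
    - {"x":0,"y":0,"z":0,"wx":0,"wy":0,"wz":0.1125,"hand":1}
    - {"x":0,"y":0,"z":0,"wx":0,"wy":0,"wz":0.1125,"hand":1}
    - {"x":0,"y":0,"z":0,"wx":0,"wy":0,"wz":0.1125,"hand":1}
    - {"x":0.114,"y":0.089,"z":0.04,"wx":0,"wy":0,"wz":0,"hand":1}
    - {"x":0.114,"y":0.089,"z":0.04,"wx":0,"wy":0,"wz":0,"hand":1}
    - {"x":0.114,"y":0.089,"z":0.05,"wx":0,"wy":0,"wz":0,"hand":1}
    - {"x":0.114,"y":0.089,"z":0.05,"wx":0,"wy":0,"wz":0,"hand":1}

```text
time: 5.3
tool_pos: [0.4495, 0.2587, 0.1734]
tool_rot: [0.0, 0.998, -0.07, 0.0]
contact_force: [0.8, 0.6, 0.2]
gripper_width: 1.002
grasp_force: 0.0
```

>>> send_rows:
  rows:
    - {"x":0.114,"y":0.089,"z":0.05,"wx":0,"wy":0,"wz":0,"hand":1}
    - {"x":0.114,"y":0.089,"z":0.05,"wx":0,"wy":0,"wz":0,"hand":1}
    - {"x":0.114,"y":0.089,"z":0.05,"wx":0,"wy":0,"wz":0,"hand":1}
    - {"x":0.114,"y":0.089,"z":0.06,"wx":0,"wy":0,"wz":0,"hand":1}
    - {"x":0.114,"y":0.089,"z":0.06,"wx":0,"wy":0,"wz":0,"hand":1}
    - {"x":0.114,"y":0.089,"z":0.06,"wx":0,"wy":0,"wz":0,"hand":1}
    - {"x":0.114,"y":0.089,"z":0.05,"wx":0,"wy":0,"wz":0,"hand":1}
    - {"x":0.114,"y":0.089,"z":0.04,"wx":0,"wy":0,"wz":0,"hand":1}
    - {"x":0,"y":0,"z":0,"wx":0,"wy":0,"wz":0,"hand":1}
    - {"x":0,"y":0,"z":0,"wx":0,"wy":0,"wz":0,"hand":1}

```text
time: 6.13
tool_pos: [0.5692, 0.1339, 0.1099]
tool_rot: [0.0, 0.997, -0.071, -0.001]
contact_force: [-0.1, 0.1, 0.5]
gripper_width: 1.002
grasp_force: 0.0
```

```bash
python3 -c "
from h import *
plan(.5695,.134,.011,-8.1)
i=grab_frame('wrist');cv2.imwrite('pics/w4.png',i)"
```

```text
turn units [ 0.0005  0.0025 -0.0016] shift units [ 0.002  -0.0012  0.6591] t 6.13
```

View pics/w4.png

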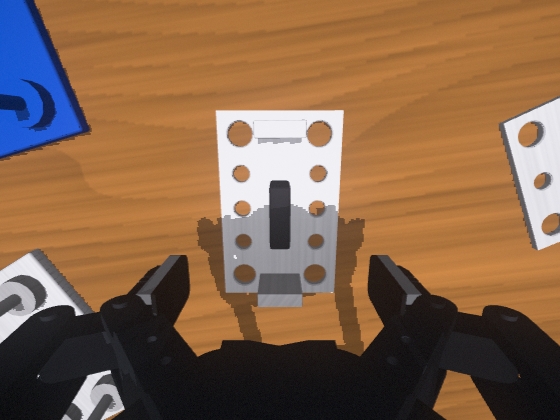

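The black grip at (280,215) sits midway between the fingers (180 and 377). I'll descend and close.

>>> send_rows:
  rows:
    - {"x":0,"y":0,"z":0.12,"wx":0,"wy":0.002,"wz":0,"hand":1}
    - {"x":0,"y":0,"z":0.12,"wx":0,"wy":0,"wz":0,"hand":1}
    - {"x":0,"y":0,"z":0.12,"wx":0,"wy":0,"wz":0,"hand":1}
    - {"x":0,"y":0,"z":0.12,"wx":0,"wy":0,"wz":0,"hand":1}
    - {"x":0,"y":0,"z":0.1,"wx":0,"wy":0,"wz":0,"hand":1}
    - {"x":0,"y":0,"z":0.06,"wx":0,"wy":0,"wz":0,"hand":1}
    - {"x":0,"y":0,"z":0.019,"wx":0,"wy":0,"wz":0,"hand":1}
    - {"x":0,"y":0,"z":0,"wx":0,"wy":0,"wz":0,"hand":1}
    - {"x":0,"y":0,"z":0,"wx":0,"wy":0,"wz":0,"hand":0}
    - {"x":0,"y":0,"z":0,"wx":0,"wy":0,"wz":0,"hand":-0.4}

```text
time: 7.02
tool_pos: [0.5701, 0.1356, 0.013]
tool_rot: [-0.0, 0.998, -0.07, 0.002]
contact_force: [0.0, 0.1, 0.4]
gripper_width: 0.746
grasp_force: 0.0
```

>>> send_rows:
  rows:
    - {"x":0,"y":0,"z":0,"wx":0,"wy":0,"wz":0,"hand":-1}
    - {"x":0,"y":0,"z":0,"wx":0,"wy":0,"wz":0,"hand":-1}
    - {"x":0,"y":0,"z":0,"wx":0,"wy":0,"wz":0,"hand":-1}
    - {"x":0,"y":0,"z":0,"wx":0,"wy":0,"wz":0,"hand":-1}
    - {"x":0,"y":0,"z":0,"wx":0,"wy":0,"wz":0,"hand":-1}
    - {"x":0,"y":0,"z":0,"wx":0,"wy":0,"wz":0,"hand":-1}
    - {"x":0,"y":0,"z":0,"wx":0,"wy":0,"wz":0,"hand":-1}
    - {"x":0,"y":0,"z":0,"wx":0,"wy":0,"wz":0,"hand":-1}
    - {"x":0,"y":0,"z":0,"wx":0,"wy":0,"wz":0,"hand":-1}
    - {"x":0,"y":0,"z":0,"wx":0,"wy":0,"wz":0,"hand":-1}

```text
time: 7.85
tool_pos: [0.5696, 0.1354, 0.0122]
tool_rot: [0.0, 0.998, -0.07, 0.001]
contact_force: [-0.3, -0.5, 6.0]
gripper_width: 0.172
grasp_force: 62.5
```

>>> send_rows:
  rows:
    - {"x":0,"y":0,"z":-0.03,"wx":0,"wy":0,"wz":0,"hand":-1}
    - {"x":0,"y":0,"z":-0.06,"wx":0,"wy":0,"wz":0,"hand":-1}
    - {"x":0,"y":0,"z":-0.11,"wx":0,"wy":0,"wz":0,"hand":-1}
    - {"x":0,"y":0,"z":-0.13,"wx":0,"wy":0,"wz":0,"hand":-1}
    - {"x":0,"y":0,"z":-0.13,"wx":0,"wy":0,"wz":0,"hand":-1}
    - {"x":0,"y":0,"z":-0.13,"wx":0,"wy":0,"wz":0,"hand":-1}
    - {"x":0,"y":0,"z":-0.13,"wx":0,"wy":0,"wz":0,"hand":-1}
    - {"x":0,"y":0,"z":-0.1,"wx":0,"wy":0,"wz":0,"hand":-1}
    - {"x":0,"y":0,"z":-0.04,"wx":0,"wy":0,"wz":0,"hand":-1}
    - {"x":0,"y":0,"z":0,"wx":0,"wy":0,"wz":0,"hand":-1}

```text
time: 8.68
tool_pos: [0.5697, 0.1356, 0.1423]
tool_rot: [-0.0, 0.998, -0.07, 0.002]
contact_force: [0.2, -0.9, -2.9]
gripper_width: 0.175
grasp_force: 61.4
```

```bash
python3 -c "
from h import *
s=manip.state();print(s['tool_pos'],s['contact_force'],s['ft_torque'],s['gripper_width'])
plan(.457,.3755,.145,22.5)"
```

```text
[0.56971102 0.13562409 0.14228689] [ 0.18495833 -0.91730969 -2.90777821] [ 0.03487182 -0.02902546  0.02543737] 0.17518472375496835
turn units [ 5.000e-04 -4.900e-03 -6.777e-01] shift units [-0.0822 -1.765  -0.0181] t 8.68
```

>>> send_rows:
  rows:
    - {"x":0,"y":0,"z":0,"wx":0,"wy":-0.005,"wz":-0.06,"hand":-1}
    - {"x":0,"y":0,"z":0,"wx":0,"wy":0,"wz":-0.108,"hand":-1}
    - {"x":0,"y":0,"z":0,"wx":0,"wy":0,"wz":-0.12,"hand":-1}
    - {"x":0,"y":0,"z":0,"wx":0,"wy":0,"wz":-0.12,"hand":-1}
    - {"x":0,"y":0,"z":0,"wx":0,"wy":0,"wz":-0.12,"hand":-1}
    - {"x":0,"y":0,"z":0,"wx":0,"wy":0,"wz":-0.1,"hand":-1}
    - {"x":0,"y":-0.03,"z":0,"wx":0,"wy":0,"wz":-0.05,"hand":-1}
    - {"x":0,"y":-0.07,"z":-0.01,"wx":0,"wy":0,"wz":0,"hand":-1}
    - {"x":-0.008,"y":-0.12,"z":-0.008,"wx":0,"wy":0,"wz":0,"hand":-1}
    - {"x":-0.008,"y":-0.16,"z":0,"wx":0,"wy":0,"wz":0,"hand":-1}

```text
time: 9.52
tool_pos: [0.5443, 0.1872, 0.1422]
tool_rot: [-0.0, 0.981, 0.194, -0.002]
contact_force: [0.1, 0.5, -2.5]
gripper_width: 0.174
grasp_force: 61.4
```

>>> send_rows:
  rows:
    - {"x":-0.008,"y":-0.18,"z":0,"wx":0,"wy":0,"wz":0,"hand":-1}
    - {"x":-0.008,"y":-0.2,"z":0,"wx":0,"wy":0,"wz":0,"hand":-1}
    - {"x":-0.01,"y":-0.2,"z":0,"wx":0,"wy":0,"wz":0,"hand":-1}
    - {"x":-0.01,"y":-0.2,"z":0,"wx":0,"wy":0,"wz":0,"hand":-1}
    - {"x":-0.01,"y":-0.2,"z":0,"wx":0,"wy":0,"wz":0,"hand":-1}
    - {"x":-0.01,"y":-0.2,"z":0,"wx":0,"wy":0,"wz":0,"hand":-1}
    - {"x":-0.01,"y":-0.12,"z":0,"wx":0,"wy":0,"wz":0,"hand":-1}
    - {"x":0,"y":-0.06,"z":0,"wx":0,"wy":0,"wz":0,"hand":-1}
    - {"x":0,"y":-0.025,"z":0,"wx":0,"wy":0,"wz":0,"hand":-1}
    - {"x":0,"y":0,"z":0,"wx":0,"wy":0,"wz":0,"hand":-1}

```text
time: 10.35
tool_pos: [0.4558, 0.3755, 0.1428]
tool_rot: [-0.0, 0.981, 0.195, -0.002]
contact_force: [0.3, -0.6, -2.9]
gripper_width: 0.171
grasp_force: 61.4
```

Run:
```python
from h import *
plan(.457,.3755,.145,22.5)
s=manip.state(); print(s['tool_pos'])
img=grab_frame("top"); side=grab_frame("side"); c=calibration("top")
cv2.imwrite("pics/top2.png",img)
a=cv2.resize(img[160:280,90:220],(390,360),interpolation=cv2.INTER_CUBIC); b=cv2.resize(side[230:390,200:360],(360,360),interpolation=cv2.INTER_CUBIC)
cv2.imwrite("pics/v5.png",np.hstack([a,b])); cv2.imwrite("pics/side2.png",side)
```

```text
turn units [-0.0011  0.0051  0.0008] shift units [ 0.0074  0.0034 -0.0144] t 10.35
[0.45577628 0.37554155 0.14284545]
```

View pics/v5.png

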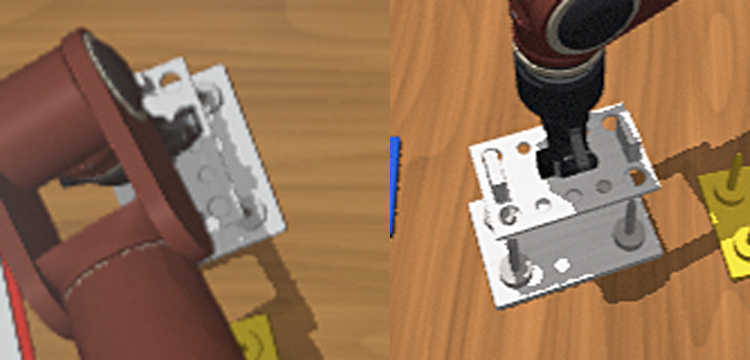

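The top view is blocked by the arm. The side view shows the plate held level above the posts, with plate corners at crop (470,147), (622,103), (660,185) and (497,238). I'll compare these with the base in the same camera.

Run:
```python
from h import *
c=calibration("side"); s0=cv2.imread("pics/side0.png")
print("base",rect(s0,c,(.457,.376),.012))
print("lower start",rect(s0,c,(.569,.135),.006), "upper start",rect(s0,c,(.459,-.357),.006))
p=np.array([[470,147],[622,103],[660,185],[497,238]],float); p=(p-[390,0])/2.25+[200,230]
w=to_plane(p,c,.1366); print(w, w.mean(0), [np.hypot(*(w[i]-w[i-1])) for i in range(4)])
for q in (1.0,): print("pred tips px crop", (proj([[ .457+np.cos(a)*x-np.sin(a)*y,.3755+np.sin(a)*x+np.cos(a)*y,.092] for a in [np.radians(22.5)] for x in(.062,-.062) for y in(.032,-.032)],c)-[200,230])*2.25+[390,0])
# refine plate outline from bright mask in side2
s2=cv2.imread("pics/side2.png"); print(rect(s2,c,(.456,.3755),.1366))
```

```text
base (array([0.45819556, 0.37605722]), (180.4, 118.9), 22.468168258666992)
lower start (array([0.5725224 , 0.13343111]), (167.0, 100.2), -8.072463989257812) upper start (array([ 0.46153769, -0.35807806]), (161.5, 101.6), 15.121718406677246)
[[0.54847709 0.3611885 ]
 [0.40207004 0.29998274]
 [0.36339686 0.38959097]
 [0.50991125 0.45250372]] [0.45596381 0.37581648] [np.float64(0.09912513802931135), np.float64(0.1586857590127612), np.float64(0.09759738477191154), np.float64(0.1594505524315968)]
pred tips px crop [[511.50418383 236.37840671]
 [494.30386422 179.26330409]
 [632.47978223 198.53482752]
 [610.16198073 144.89722665]]
(array([0.4522652 , 0.40575714]), (178.5, 160.7), 22.689735412597656)
```

Side camera: plate centre (.4560,.3758), base (.4582,.3761). The wrist camera suggests about 0, so I'll correct by +1 mm in tool x and lower.

>>> send_rows:
  rows:
    - {"x":0.007,"y":0,"z":0,"wx":0,"wy":0.005,"wz":0,"hand":-1}
    - {"x":0,"y":0,"z":0.04,"wx":0,"wy":0,"wz":0,"hand":-1}
    - {"x":0,"y":0,"z":0.06,"wx":0,"wy":0,"wz":0,"hand":-1}
    - {"x":0,"y":0,"z":0.06,"wx":0,"wy":0,"wz":0,"hand":-1}
    - {"x":0,"y":0,"z":0.06,"wx":0,"wy":0,"wz":0,"hand":-1}
    - {"x":0,"y":0,"z":0.05,"wx":0,"wy":0,"wz":0,"hand":-1}
    - {"x":0,"y":0,"z":0.05,"wx":0,"wy":0,"wz":0,"hand":-1}
    - {"x":0,"y":0,"z":0.05,"wx":0,"wy":0,"wz":0,"hand":-1}
    - {"x":0,"y":0,"z":0.03,"wx":0,"wy":0,"wz":0,"hand":-1}
    - {"x":0,"y":0,"z":0,"wx":0,"wy":0,"wz":0,"hand":-1}

```text
time: 11.28
tool_pos: [0.4566, 0.3754, 0.0819]
tool_rot: [-0.0, 0.981, 0.195, -0.001]
contact_force: [-0.2, 0.1, -2.7]
gripper_width: 0.171
grasp_force: 61.4
```

No contact so far. Lowering to the collars.

>>> send_rows:
  rows:
    - {"x":0,"y":0,"z":0.04,"wx":0,"wy":0,"wz":0,"hand":-1}
    - {"x":0,"y":0,"z":0.05,"wx":0,"wy":0,"wz":0,"hand":-1}
    - {"x":0,"y":0,"z":0.05,"wx":0,"wy":0,"wz":0,"hand":-1}
    - {"x":0,"y":0,"z":0.05,"wx":0,"wy":0,"wz":0,"hand":-1}
    - {"x":0,"y":0,"z":0.05,"wx":0,"wy":0,"wz":0,"hand":-1}
    - {"x":0,"y":0,"z":0.03,"wx":0,"wy":0,"wz":0,"hand":-1}
    - {"x":0,"y":0,"z":0.018,"wx":0,"wy":0,"wz":0,"hand":-1}
    - {"x":0,"y":0,"z":0.01,"wx":0,"wy":0,"wz":0,"hand":-1}
    - {"x":0,"y":0,"z":0,"wx":0,"wy":0,"wz":0,"hand":-1}
    - {"x":0,"y":0,"z":0,"wx":0,"wy":0,"wz":0,"hand":-1}

```text
time: 12.12
tool_pos: [0.4577, 0.3761, 0.0392]
tool_rot: [-0.001, 0.981, 0.195, 0.001]
contact_force: [-0.1, -0.6, -1.7]
gripper_width: 0.176
grasp_force: 61.4
```

>>> send_rows:
  rows:
    - {"x":0,"y":0,"z":0.008,"wx":0,"wy":0,"wz":0,"hand":-1}
    - {"x":0,"y":0,"z":0.008,"wx":0,"wy":0,"wz":0,"hand":-1}
    - {"x":0,"y":0,"z":0,"wx":0,"wy":0,"wz":0,"hand":-1}
    - {"x":0,"y":0,"z":0,"wx":0,"wy":0,"wz":0,"hand":-1}
    - {"x":0,"y":0,"z":0,"wx":0,"wy":0,"wz":0,"hand":-1}
    - {"x":0,"y":0,"z":0,"wx":0,"wy":0,"wz":0,"hand":-1}
    - {"x":0,"y":0,"z":0,"wx":0,"wy":0,"wz":0,"hand":-1}
    - {"x":0,"y":0,"z":0,"wx":0,"wy":0,"wz":0,"hand":-1}
    - {"x":0,"y":0,"z":0,"wx":0,"wy":0,"wz":0,"hand":-1}
    - {"x":0,"y":0,"z":0,"wx":0,"wy":0,"wz":0,"hand":-1}

```text
time: 12.95
tool_pos: [0.4575, 0.376, 0.0365]
tool_rot: [-0.001, 0.981, 0.195, 0.0]
contact_force: [-0.2, -0.4, -2.2]
gripper_width: 0.173
grasp_force: 61.4
```

>>> send_rows:
  rows:
    - {"x":0,"y":0,"z":0.004,"wx":0,"wy":0,"wz":0,"hand":-1}
    - {"x":0,"y":0,"z":0.004,"wx":0,"wy":0,"wz":0,"hand":-1}
    - {"x":0,"y":0,"z":0,"wx":0,"wy":0,"wz":0,"hand":-1}
    - {"x":0,"y":0,"z":0,"wx":0,"wy":0,"wz":0,"hand":-1}
    - {"x":0,"y":0,"z":0,"wx":0,"wy":0,"wz":0,"hand":-1}
    - {"x":0,"y":0,"z":0,"wx":0,"wy":0,"wz":0,"hand":-1}
    - {"x":0,"y":0,"z":0,"wx":0,"wy":0,"wz":0,"hand":-1}
    - {"x":0,"y":0,"z":0,"wx":0,"wy":0,"wz":0,"hand":-1}
    - {"x":0,"y":0,"z":0,"wx":0,"wy":0,"wz":0,"hand":-1}
    - {"x":0,"y":0,"z":0,"wx":0,"wy":0,"wz":0,"hand":-1}

```text
time: 13.78
tool_pos: [0.4575, 0.376, 0.0362]
tool_rot: [-0.001, 0.981, 0.195, 0.0]
contact_force: [-3.5, -3.0, 5.7]
gripper_width: 0.174
grasp_force: 62.4
```

Contact at TCP z = .0362, which is exactly the home height. Releasing and rising.

>>> send_rows:
  rows:
    - {"x":0,"y":0,"z":0,"wx":0,"wy":0,"wz":0,"hand":-0.4}
    - {"x":0,"y":0,"z":0,"wx":0,"wy":0,"wz":0,"hand":0}
    - {"x":0,"y":0,"z":0,"wx":0,"wy":0,"wz":0,"hand":0}
    - {"x":0,"y":0,"z":0,"wx":0,"wy":0,"wz":0,"hand":0}
    - {"x":0,"y":0,"z":-0.05,"wx":0,"wy":0,"wz":0,"hand":0}
    - {"x":0,"y":0,"z":-0.1,"wx":0,"wy":0,"wz":0,"hand":0}
    - {"x":0,"y":0,"z":-0.2,"wx":0,"wy":0,"wz":0,"hand":0}
    - {"x":0,"y":0,"z":-0.25,"wx":0,"wy":0,"wz":0,"hand":1}
    - {"x":0,"y":0,"z":-0.25,"wx":0,"wy":0,"wz":0,"hand":1}
    - {"x":0,"y":0,"z":-0.15,"wx":0,"wy":0,"wz":0,"hand":1}

```text
time: 14.62
tool_pos: [0.4588, 0.3767, 0.1908]
tool_rot: [-0.002, 0.981, 0.195, 0.003]
contact_force: [0.7, 0.3, 1.1]
gripper_width: 0.901
grasp_force: 0.0
```

Run:
```python
from h import *
s=manip.state(); print(s["tool_pos"],s["contact_force"])
c=calibration("side"); i=grab_frame("side"); cv2.imwrite("pics/side3.png",i)
print(rect(i,c,(.457,.376),.03))
plan(.460,-.3572,.12,15.05)
cv2.imwrite("pics/v6.png",cv2.resize(i[240:390,200:360],None,fx=3,fy=3,interpolation=cv2.INTER_CUBIC))
```

```text
[0.45879842 0.37668011 0.19080639] [0.67770307 0.27787853 1.10900113]
(array([0.45732837, 0.38490005]), (176.6, 116.8), 22.47158432006836)
turn units [-0.0059 -0.0185  0.1658] shift units [-1.2776  4.7316  0.5034] t 14.67
```

View pics/v6.png

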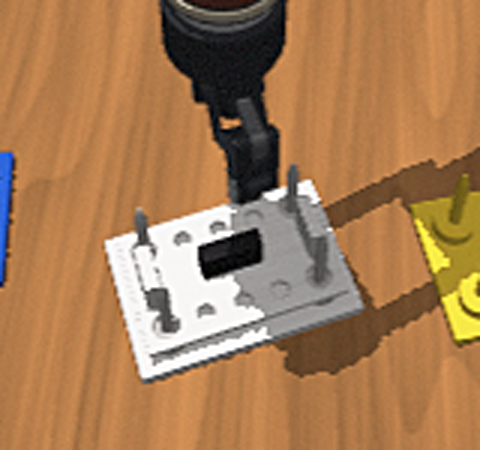

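The side view shows the lower plate level on the collars, with the posts through its holes and the blocks upright at crop (148,265) and (312,240). After correcting the camera bias with the seated tool position, both cameras put the upper plate at about (.4608,−.358), yaw 15.05°.

>>> send_rows:
  rows:
    - {"x":0,"y":0,"z":0,"wx":0,"wy":0,"wz":0.083,"hand":1}
    - {"x":0,"y":0,"z":0,"wx":0,"wy":0,"wz":0.083,"hand":1}
    - {"x":-0.053,"y":0.1,"z":0,"wx":0,"wy":0,"wz":0,"hand":1}
    - {"x":-0.053,"y":0.18,"z":0,"wx":0,"wy":0,"wz":0,"hand":1}
    - {"x":-0.053,"y":0.22,"z":0,"wx":0,"wy":0,"wz":0,"hand":1}
    - {"x":-0.053,"y":0.22,"z":0,"wx":0,"wy":0,"wz":0,"hand":1}
    - {"x":-0.053,"y":0.22,"z":0,"wx":0,"wy":0,"wz":0,"hand":1}
    - {"x":-0.053,"y":0.22,"z":0,"wx":0,"wy":0,"wz":0,"hand":1}
    - {"x":-0.053,"y":0.22,"z":0,"wx":0,"wy":0,"wz":0,"hand":1}
    - {"x":-0.053,"y":0.22,"z":0,"wx":0,"wy":0,"wz":0,"hand":1}

```text
time: 15.5
tool_pos: [0.4579, 0.126, 0.1852]
tool_rot: [-0.001, 0.991, 0.131, 0.001]
contact_force: [0.2, 0.3, 0.2]
gripper_width: 1.001
grasp_force: 0.0
```

>>> send_rows:
  rows:
    - {"x":-0.053,"y":0.22,"z":0,"wx":0,"wy":0,"wz":0,"hand":1}
    - {"x":-0.053,"y":0.22,"z":0,"wx":0,"wy":0,"wz":0,"hand":1}
    - {"x":-0.053,"y":0.22,"z":0,"wx":0,"wy":0,"wz":0,"hand":1}
    - {"x":-0.053,"y":0.22,"z":0,"wx":0,"wy":0,"wz":0,"hand":1}
    - {"x":-0.053,"y":0.22,"z":0,"wx":0,"wy":0,"wz":0,"hand":1}
    - {"x":-0.053,"y":0.22,"z":0,"wx":0,"wy":0,"wz":0,"hand":1}
    - {"x":-0.053,"y":0.22,"z":0,"wx":0,"wy":0,"wz":0,"hand":1}
    - {"x":-0.053,"y":0.22,"z":0,"wx":0,"wy":0,"wz":0,"hand":1}
    - {"x":-0.053,"y":0.22,"z":0,"wx":0,"wy":0,"wz":0,"hand":1}
    - {"x":-0.053,"y":0.22,"z":0,"wx":0,"wy":0,"wz":0,"hand":1}

```text
time: 16.33
tool_pos: [0.4668, -0.2137, 0.1847]
tool_rot: [-0.001, 0.991, 0.131, 0.001]
contact_force: [0.7, 0.1, -0.1]
gripper_width: 0.998
grasp_force: 0.0
```

>>> send_rows:
  rows:
    - {"x":-0.053,"y":0.22,"z":0.05,"wx":0,"wy":0,"wz":0,"hand":1}
    - {"x":-0.053,"y":0.22,"z":0.05,"wx":0,"wy":0,"wz":0,"hand":1}
    - {"x":-0.053,"y":0.22,"z":0.08,"wx":0,"wy":0,"wz":0,"hand":1}
    - {"x":-0.053,"y":0.18,"z":0.1,"wx":0,"wy":0,"wz":0,"hand":1}
    - {"x":-0.053,"y":0.07,"z":0.1,"wx":0,"wy":0,"wz":0,"hand":1}
    - {"x":-0.053,"y":0.028,"z":0.08,"wx":0,"wy":0,"wz":0,"hand":1}
    - {"x":0,"y":0,"z":0.04,"wx":0,"wy":0,"wz":0,"hand":1}
    - {"x":0,"y":0,"z":0,"wx":0,"wy":0,"wz":0,"hand":1}
    - {"x":0,"y":0,"z":0,"wx":0,"wy":0,"wz":0,"hand":1}
    - {"x":0,"y":0,"z":0,"wx":0,"wy":0,"wz":0,"hand":1}

```text
time: 17.17
tool_pos: [0.4583, -0.3594, 0.1102]
tool_rot: [-0.0, 0.991, 0.131, 0.001]
contact_force: [0.7, -0.2, 1.3]
gripper_width: 0.999
grasp_force: 0.0
```

Run:
```python
from h import *
s=manip.state(); print(s["tool_pos"])
plan(.4608,-.358,.011,15.05)
c=calibration("wrist"); img=grab_frame("wrist"); cv2.imwrite("pics/w7.png",img)
# same-view comparison: grip centre pixel of dark blob inside the plate, now and at first grasp
for f in("w4","w7"):
    g=cv2.cvtColor(cv2.imread(f"pics/{f}.png"),cv2.COLOR_BGR2GRAY)[140:275,200:360]
    n,l,st,ce=cv2.connectedComponentsWithStats((g<55).astype(np.uint8)); k=[(st[i].tolist(),(ce[i]+[200,140]).round(1)) for i in range(1,n) if st[i,4]>300]; print(f,k)
```

```text
[ 0.45828916 -0.35943961  0.110225  ]
turn units [-0.0001 -0.0026  0.0013] shift units [ 0.0187 -0.0049  0.6615] t 17.17
w4 [([70, 66, 20, 43, 787], array([279.3, 227.9]))]
w7 [([69, 51, 20, 57, 850], array([277.5, 224.6]))]
```

The grip is centred between the fingers again (277.5 against 279.3 px last time). Same descent and grasp.

>>> send_rows:
  rows:
    - {"x":0.019,"y":-0.005,"z":0.12,"wx":0,"wy":-0.003,"wz":0,"hand":1}
    - {"x":0,"y":0,"z":0.12,"wx":0,"wy":0,"wz":0,"hand":1}
    - {"x":0,"y":0,"z":0.12,"wx":0,"wy":0,"wz":0,"hand":1}
    - {"x":0,"y":0,"z":0.12,"wx":0,"wy":0,"wz":0,"hand":1}
    - {"x":0,"y":0,"z":0.1,"wx":0,"wy":0,"wz":0,"hand":1}
    - {"x":0,"y":0,"z":0.055,"wx":0,"wy":0,"wz":0,"hand":1}
    - {"x":0,"y":0,"z":0.02,"wx":0,"wy":0,"wz":0,"hand":1}
    - {"x":0,"y":0,"z":0,"wx":0,"wy":0,"wz":0,"hand":1}
    - {"x":0,"y":0,"z":0,"wx":0,"wy":0,"wz":0,"hand":0}
    - {"x":0,"y":0,"z":0,"wx":0,"wy":0,"wz":0,"hand":-0.4}

```text
time: 18.05
tool_pos: [0.4608, -0.3592, 0.0124]
tool_rot: [0.0, 0.991, 0.131, 0.0]
contact_force: [1.2, 0.2, -0.2]
gripper_width: 0.746
grasp_force: 0.0
```

>>> send_rows:
  rows:
    - {"x":0,"y":0,"z":0,"wx":0,"wy":0,"wz":0,"hand":-1}
    - {"x":0,"y":0,"z":0,"wx":0,"wy":0,"wz":0,"hand":-1}
    - {"x":0,"y":0,"z":0,"wx":0,"wy":0,"wz":0,"hand":-1}
    - {"x":0,"y":0,"z":0,"wx":0,"wy":0,"wz":0,"hand":-1}
    - {"x":0,"y":0,"z":0,"wx":0,"wy":0,"wz":0,"hand":-1}
    - {"x":0,"y":0,"z":0,"wx":0,"wy":0,"wz":0,"hand":-1}
    - {"x":0,"y":0,"z":0,"wx":0,"wy":0,"wz":0,"hand":-1}
    - {"x":0,"y":0,"z":0,"wx":0,"wy":0,"wz":0,"hand":-1}
    - {"x":0,"y":0,"z":0,"wx":0,"wy":0,"wz":0,"hand":-1}
    - {"x":0,"y":0,"z":0,"wx":0,"wy":0,"wz":0,"hand":-1}

```text
time: 18.88
tool_pos: [0.4602, -0.3589, 0.0114]
tool_rot: [-0.0, 0.991, 0.131, -0.001]
contact_force: [0.0, -0.5, 5.8]
gripper_width: 0.177
grasp_force: 62.1
```

>>> send_rows:
  rows:
    - {"x":0,"y":0,"z":-0.03,"wx":0,"wy":0,"wz":0,"hand":-1}
    - {"x":0,"y":0,"z":-0.06,"wx":0,"wy":0,"wz":0,"hand":-1}
    - {"x":0,"y":0,"z":-0.12,"wx":0,"wy":0,"wz":0,"hand":-1}
    - {"x":0,"y":0,"z":-0.14,"wx":0,"wy":0,"wz":0,"hand":-1}
    - {"x":0,"y":0,"z":-0.14,"wx":0,"wy":0,"wz":0,"hand":-1}
    - {"x":0,"y":0,"z":-0.14,"wx":0,"wy":0,"wz":0,"hand":-1}
    - {"x":0,"y":0,"z":-0.14,"wx":0,"wy":0,"wz":0,"hand":-1}
    - {"x":0,"y":0,"z":-0.11,"wx":0,"wy":0,"wz":0,"hand":-1}
    - {"x":0,"y":0,"z":-0.05,"wx":0,"wy":0,"wz":0,"hand":-1}
    - {"x":0,"y":0,"z":0,"wx":0,"wy":0,"wz":0,"hand":-1}

```text
time: 19.72
tool_pos: [0.4609, -0.3592, 0.1525]
tool_rot: [0.001, 0.991, 0.131, 0.0]
contact_force: [0.4, -0.1, -2.0]
gripper_width: 0.174
grasp_force: 61.2
```

```bash
python3 -c "
from h import *
s=manip.state();print(s['tool_pos'],s['contact_force'],s['gripper_width'])
plan(.4575,.376,.15,22.5)"
```

```text
[ 0.46085115 -0.35920998  0.15245782] [ 0.40567528 -0.06262629 -1.98134963] 0.17382976968674044
turn units [ 0.0019 -0.0004 -0.1658] shift units [ 1.855  -4.5369  0.0164] t 19.72
```

>>> send_rows:
  rows:
    - {"x":0,"y":0,"z":0,"wx":0.002,"wy":0,"wz":-0.05,"hand":-1}
    - {"x":0,"y":0,"z":0,"wx":0,"wy":0,"wz":-0.066,"hand":-1}
    - {"x":0,"y":0,"z":0,"wx":0,"wy":0,"wz":-0.05,"hand":-1}
    - {"x":0.025,"y":-0.06,"z":0,"wx":0,"wy":0,"wz":0,"hand":-1}
    - {"x":0.049,"y":-0.12,"z":0,"wx":0,"wy":0,"wz":0,"hand":-1}
    - {"x":0.07,"y":-0.17,"z":0,"wx":0,"wy":0,"wz":0,"hand":-1}
    - {"x":0.0777,"y":-0.19,"z":0,"wx":0,"wy":0,"wz":0,"hand":-1}
    - {"x":0.0777,"y":-0.19,"z":0,"wx":0,"wy":0,"wz":0,"hand":-1}
    - {"x":0.0777,"y":-0.19,"z":0,"wx":0,"wy":0,"wz":0,"hand":-1}
    - {"x":0.0777,"y":-0.19,"z":0,"wx":0,"wy":0,"wz":0,"hand":-1}

```text
time: 20.55
tool_pos: [0.4582, -0.1762, 0.1491]
tool_rot: [-0.003, 0.981, 0.194, -0.002]
contact_force: [0.7, -0.1, -2.5]
gripper_width: 0.173
grasp_force: 61.1
```

>>> send_rows:
  rows:
    - {"x":0.0777,"y":-0.19,"z":0,"wx":0,"wy":0,"wz":0,"hand":-1}
    - {"x":0.0777,"y":-0.19,"z":0,"wx":0,"wy":0,"wz":0,"hand":-1}
    - {"x":0.0777,"y":-0.19,"z":0,"wx":0,"wy":0,"wz":0,"hand":-1}
    - {"x":0.0777,"y":-0.19,"z":0,"wx":0,"wy":0,"wz":0,"hand":-1}
    - {"x":0.0777,"y":-0.19,"z":0,"wx":0,"wy":0,"wz":0,"hand":-1}
    - {"x":0.0777,"y":-0.19,"z":0,"wx":0,"wy":0,"wz":0,"hand":-1}
    - {"x":0.0777,"y":-0.19,"z":0,"wx":0,"wy":0,"wz":0,"hand":-1}
    - {"x":0.0777,"y":-0.19,"z":0,"wx":0,"wy":0,"wz":0,"hand":-1}
    - {"x":0.0777,"y":-0.19,"z":0,"wx":0,"wy":0,"wz":0,"hand":-1}
    - {"x":0.0777,"y":-0.19,"z":0,"wx":0,"wy":0,"wz":0,"hand":-1}

```text
time: 21.38
tool_pos: [0.4563, 0.1311, 0.1501]
tool_rot: [-0.002, 0.981, 0.195, -0.002]
contact_force: [0.3, 0.1, -2.8]
gripper_width: 0.179
grasp_force: 61.1
```

>>> send_rows:
  rows:
    - {"x":0.0777,"y":-0.19,"z":0,"wx":0,"wy":0,"wz":0,"hand":-1}
    - {"x":0.0777,"y":-0.19,"z":0,"wx":0,"wy":0,"wz":0,"hand":-1}
    - {"x":0.0777,"y":-0.19,"z":0,"wx":0,"wy":0,"wz":0,"hand":-1}
    - {"x":0.0777,"y":-0.19,"z":0,"wx":0,"wy":0,"wz":0,"hand":-1}
    - {"x":0.0777,"y":-0.19,"z":0,"wx":0,"wy":0,"wz":0,"hand":-1}
    - {"x":0.0777,"y":-0.19,"z":0,"wx":0,"wy":0,"wz":0,"hand":-1}
    - {"x":0.065,"y":-0.16,"z":0,"wx":0,"wy":0,"wz":0,"hand":-1}
    - {"x":0.049,"y":-0.12,"z":0,"wx":0,"wy":0,"wz":0,"hand":-1}
    - {"x":0.028,"y":-0.07,"z":0,"wx":0,"wy":0,"wz":0,"hand":-1}
    - {"x":0.015,"y":-0.037,"z":0,"wx":0,"wy":0,"wz":0,"hand":-1}

```text
time: 22.22
tool_pos: [0.4554, 0.3776, 0.1509]
tool_rot: [-0.001, 0.981, 0.196, -0.002]
contact_force: [0.1, -0.4, -2.4]
gripper_width: 0.176
grasp_force: 61.1
```

Run:
```python
from h import *
i=grab_frame("side");i=grab_frame("side");i=grab_frame("side"); cv2.imwrite("pics/side4.png",i)
s=manip.state();print(s['tool_pos'],abs(s["joint_vel"]).max(),s['contact_force'])
plan(.4575,.376,.15,22.5)
c=calibration("side"); a=np.radians(22.5); x0,y0=s['tool_pos'][:2]; z=s['tool_pos'][2]-.0114
def tr(x,y,zz,ox,oy): return [ox+np.cos(a)*x-np.sin(a)*y,oy+np.sin(a)*x+np.cos(a)*y,zz]
k=4; off=np.array([215,215]); cr=cv2.resize(i[215:355,215:355],None,fx=k,fy=k,interpolation=cv2.INTER_CUBIC)
for sx,sy in((1,1),(1,-1),(-1,-1),(-1,1)):
    for hx,hy in((.08,.05),(.062,.032)):
        p=(proj([tr(sx*hx,sy*hy,z+.006,x0,y0)],c)[0]-off+.5)*k; cv2.circle(cr,tuple(int(v) for v in p),2,(0,0,255),-1)
cv2.imwrite("pics/v8.png",cr)
```

```text
[0.45625217 0.37599811 0.15153247] 0.018126936376823166 [-1.09527331  0.86062471 -2.10932613]
turn units [-0.0031  0.0031 -0.0001] shift units [0.0077 0.0032 0.0102] t 22.37
```

View pics/v8.png

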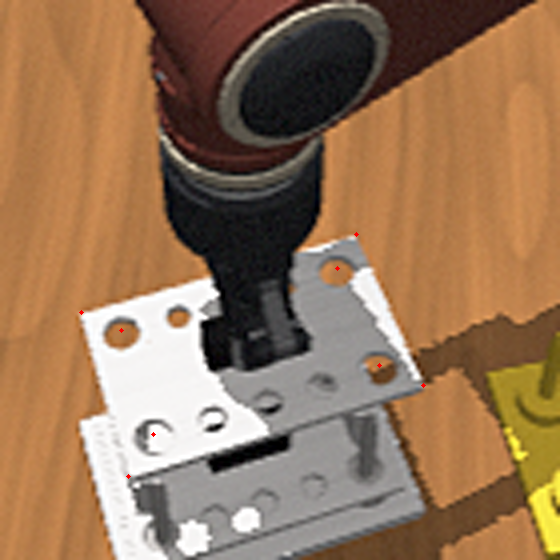

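The predicted corners and holes (red dots) fall on the held plate within about 1 mm. Applying the small correction and lowering.

>>> send_rows:
  rows:
    - {"x":0.008,"y":0.003,"z":0,"wx":-0.003,"wy":0.003,"wz":0,"hand":-1}
    - {"x":0,"y":0,"z":0.03,"wx":0,"wy":0,"wz":0,"hand":-1}
    - {"x":0,"y":0,"z":0.06,"wx":0,"wy":0,"wz":0,"hand":-1}
    - {"x":0,"y":0,"z":0.07,"wx":0,"wy":0,"wz":0,"hand":-1}
    - {"x":0,"y":0,"z":0.07,"wx":0,"wy":0,"wz":0,"hand":-1}
    - {"x":0,"y":0,"z":0.06,"wx":0,"wy":0,"wz":0,"hand":-1}
    - {"x":0,"y":0,"z":0.05,"wx":0,"wy":0,"wz":0,"hand":-1}
    - {"x":0,"y":0,"z":0.04,"wx":0,"wy":0,"wz":0,"hand":-1}
    - {"x":0,"y":0,"z":0.02,"wx":0,"wy":0,"wz":0,"hand":-1}
    - {"x":0,"y":0,"z":0,"wx":0,"wy":0,"wz":0,"hand":-1}

```text
time: 23.2
tool_pos: [0.4575, 0.3765, 0.0911]
tool_rot: [-0.0, 0.981, 0.195, -0.0]
contact_force: [-0.1, 0.4, -2.5]
gripper_width: 0.174
grasp_force: 61.1
```

Free so far, with 13.7 mm (0.091 units) to go.

>>> send_rows:
  rows:
    - {"x":0,"y":0,"z":0.025,"wx":0,"wy":0,"wz":0,"hand":-1}
    - {"x":0,"y":0,"z":0.025,"wx":0,"wy":0,"wz":0,"hand":-1}
    - {"x":0,"y":0,"z":0.02,"wx":0,"wy":0,"wz":0,"hand":-1}
    - {"x":0,"y":0,"z":0.01,"wx":0,"wy":0,"wz":0,"hand":-1}
    - {"x":0,"y":0,"z":0.008,"wx":0,"wy":0,"wz":0,"hand":-1}
    - {"x":0,"y":0,"z":0,"wx":0,"wy":0,"wz":0,"hand":-1}
    - {"x":0,"y":0,"z":0,"wx":0,"wy":0,"wz":0,"hand":-1}
    - {"x":0,"y":0,"z":0,"wx":0,"wy":0,"wz":0,"hand":-1}
    - {"x":0,"y":0,"z":0,"wx":0,"wy":0,"wz":0,"hand":-1}
    - {"x":0,"y":0,"z":0,"wx":0,"wy":0,"wz":0,"hand":-1}

```text
time: 24.03
tool_pos: [0.4582, 0.3769, 0.0793]
tool_rot: [-0.001, 0.981, 0.195, 0.001]
contact_force: [-0.8, -0.1, -2.2]
gripper_width: 0.173
grasp_force: 61.1
```

>>> send_rows:
  rows:
    - {"x":0,"y":0,"z":0.006,"wx":0,"wy":0,"wz":0,"hand":-1}
    - {"x":0,"y":0,"z":0.005,"wx":0,"wy":0,"wz":0,"hand":-1}
    - {"x":0,"y":0,"z":0,"wx":0,"wy":0,"wz":0,"hand":-1}
    - {"x":0,"y":0,"z":0,"wx":0,"wy":0,"wz":0,"hand":-1}
    - {"x":0,"y":0,"z":0,"wx":0,"wy":0,"wz":0,"hand":-1}
    - {"x":0,"y":0,"z":0,"wx":0,"wy":0,"wz":0,"hand":-1}
    - {"x":0,"y":0,"z":0,"wx":0,"wy":0,"wz":0,"hand":-1}
    - {"x":0,"y":0,"z":0,"wx":0,"wy":0,"wz":0,"hand":-1}
    - {"x":0,"y":0,"z":0,"wx":0,"wy":0,"wz":0,"hand":-1}
    - {"x":0,"y":0,"z":0,"wx":0,"wy":0,"wz":0,"hand":-1}

```text
time: 24.87
tool_pos: [0.4582, 0.3768, 0.0775]
tool_rot: [-0.001, 0.981, 0.195, 0.001]
contact_force: [0.8, 0.7, -2.1]
gripper_width: 0.172
grasp_force: 61.3
```

>>> send_rows:
  rows:
    - {"x":0,"y":0,"z":0.005,"wx":0,"wy":0,"wz":0,"hand":-1}
    - {"x":0,"y":0,"z":0.004,"wx":0,"wy":0,"wz":0,"hand":-1}
    - {"x":0,"y":0,"z":0,"wx":0,"wy":0,"wz":0,"hand":-1}
    - {"x":0,"y":0,"z":0,"wx":0,"wy":0,"wz":0,"hand":-1}
    - {"x":0,"y":0,"z":0,"wx":0,"wy":0,"wz":0,"hand":-1}
    - {"x":0,"y":0,"z":0,"wx":0,"wy":0,"wz":0,"hand":-1}
    - {"x":0,"y":0,"z":0,"wx":0,"wy":0,"wz":0,"hand":-1}
    - {"x":0,"y":0,"z":0,"wx":0,"wy":0,"wz":0,"hand":-1}
    - {"x":0,"y":0,"z":0,"wx":0,"wy":0,"wz":0,"hand":-1}
    - {"x":0,"y":0,"z":0,"wx":0,"wy":0,"wz":0,"hand":-1}

```text
time: 25.7
tool_pos: [0.4582, 0.3768, 0.0774]
tool_rot: [-0.0, 0.981, 0.195, 0.001]
contact_force: [-2.5, -2.9, 6.5]
gripper_width: 0.172
grasp_force: 62.4
```

Contact at the expected height (.0774). Releasing and rising.

>>> send_rows:
  rows:
    - {"x":0,"y":0,"z":0,"wx":0,"wy":0,"wz":0,"hand":-0.4}
    - {"x":0,"y":0,"z":0,"wx":0,"wy":0,"wz":0,"hand":0}
    - {"x":0,"y":0,"z":0,"wx":0,"wy":0,"wz":0,"hand":0}
    - {"x":0,"y":0,"z":0,"wx":0,"wy":0,"wz":0,"hand":0}
    - {"x":0,"y":0,"z":-0.05,"wx":0,"wy":0,"wz":0,"hand":0}
    - {"x":0,"y":0,"z":-0.1,"wx":0,"wy":0,"wz":0,"hand":0}
    - {"x":0,"y":0,"z":-0.2,"wx":0,"wy":0,"wz":0,"hand":0}
    - {"x":0,"y":0,"z":-0.2,"wx":0,"wy":0,"wz":0,"hand":0}
    - {"x":0,"y":0,"z":-0.15,"wx":0,"wy":0,"wz":0,"hand":0}
    - {"x":0,"y":0,"z":-0.05,"wx":0,"wy":0,"wz":0,"hand":0}

```text
time: 26.53
tool_pos: [0.46, 0.378, 0.1942]
tool_rot: [-0.002, 0.981, 0.195, 0.004]
contact_force: [1.3, -0.0, 0.3]
gripper_width: 0.5
grasp_force: 0.0
```

>>> send_rows:
  rows:
    - {"x":0,"y":0,"z":0,"wx":0,"wy":0,"wz":0,"hand":0}
    - {"x":0,"y":0,"z":0,"wx":0,"wy":0,"wz":0,"hand":0}
    - {"x":0,"y":0,"z":0,"wx":0,"wy":0,"wz":0,"hand":0}
    - {"x":0,"y":0,"z":0,"wx":0,"wy":0,"wz":0,"hand":0}
    - {"x":0,"y":0,"z":0,"wx":0,"wy":0,"wz":0,"hand":0}
    - {"x":0,"y":0,"z":0,"wx":0,"wy":0,"wz":0,"hand":0}
    - {"x":0,"y":0,"z":0,"wx":0,"wy":0,"wz":0,"hand":0}
    - {"x":0,"y":0,"z":0,"wx":0,"wy":0,"wz":0,"hand":0}
    - {"x":0,"y":0,"z":0,"wx":0,"wy":0,"wz":0,"hand":0}
    - {"x":0,"y":0,"z":0,"wx":0,"wy":0,"wz":0,"hand":0}

```text
time: 27.37
tool_pos: [0.458, 0.3766, 0.1885]
tool_rot: [-0.001, 0.981, 0.195, 0.001]
contact_force: [0.4, -0.6, 0.3]
gripper_width: 0.503
grasp_force: 0.0
```

Run:
```python
from h import *
i=grab_frame("side"); c=calibration("side"); a=np.radians(22.5)
k=4; off=np.array([215,225]); cr=cv2.resize(i[225:365,215:355],None,fx=k,fy=k,interpolation=cv2.INTER_CUBIC)
for sx,sy in((1,1),(1,-1),(-1,-1),(-1,1)):
    x,y=sx*.08,sy*.05; p=(proj([[.458+np.cos(a)*x-np.sin(a)*y,.3765+np.sin(a)*x+np.cos(a)*y,.072]],c)[0]-off+.5)*k; cv2.circle(cr,tuple(int(v) for v in p),2,(0,0,255),-1)
cv2.imwrite("pics/v9.png",cr); s=manip.state(); print(s["tool_pos"],s["contact_force"],s["time"])
```

```text
[0.45800782 0.37664399 0.18859655] [-0.36615451  0.32032711  0.19339039] 27.4167
```

View pics/v9.png

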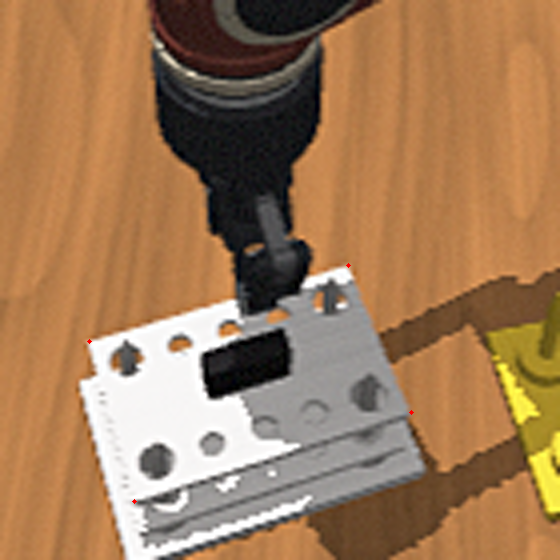

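The upper plate lies flat at 66 mm: its corners match the predicted dots, all four posts come through the holes, and the gripper is clear. Handing in.

```bash
python3 -c "
from plant import job_done
print(job_done())"
```

```text
the job is handed in; nothing more can be done
None
```

The rack is together and handed in at about 27 s: both long plates look seated and level over the posts in the last side picture, the gripper is clear, and the short plate was not touched; `job_done()` returned no verdict.

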